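Seat the drilling template on the locating pin

TASK

On the shed bench, pick up the aluminium drilling template by its red grip, lower it gently on to the brass pin of the plywood jig, its long edge against the dark wooden fence and its hole clear of the pin, and slide it along the fence until the hole drops over the pin. Let go, leaving the template lying flat on the jig's base, edge along the fence, pin in the hole; press and push lightly, and do not shift the jar and the screwdriver that stand between.

Things in the scene. Friction and masses are not known exactly. Their poses are not given: they have to be found in the camera images.
- jig: Fixed jig: plywood base 145 (x) x 280 (y) x 18 mm high; origin on the bench under it, z up. Dark wooden fence on its far edge runs along y: inner face (looking to -x) at x = +55 mm, top at z = 34 mm. Rigid brass pin, 12 mm diameter, chamfered, at x = +10 mm (45 mm from the fence), top at z = 25 mm (7 mm above the base). Over 40 N between template and jig damages it.
- slot (a point): Middle of the black 44 mm slot in the jig's base, on its upper face (jig x = +10, y = 0, z = +18 mm). Axes as the jig's. The pin's axis stands on the slot's line up to 12 mm to either side of this point (jig +y or -y); the pin itself is not measured and must be found by sliding.
- template: Loose template, 0.25 to 0.5 kg: aluminium plate 90 (x) x 150 (y) x 6 mm, red upright grip, one through hole; blue lines are only scribed marks. Origin at the middle of its underside, z up. Starts flat on the bench (z = 0), within 55 degrees of the jig's heading. Fits with its y along the jig's y, either way round, a long edge on the fence; the hole's centre is then 45 mm from the fence.
- grip (a point): Middle of the red grip's holding part, 34 mm above the plate's underside, at template x = 0, y = -5 mm. The grip is an upright slab 16 mm wide (template x), 50 mm long (template y), its top 52 mm above the underside; take it from above, fingers closing across the 16 mm. Axes as the template's.
- hole (a point): Centre of the template's hole at the plate's underside (template x = 0, y = +35 mm, z = 0); 14.5 mm diameter, through. Riding on the pin, the underside is 7 mm above the base's upper face; with the hole over the pin the plate can go down these 7 mm on to the base. Axes as the template's.
- jar: Bystander: glass jar with a blue lid, 64 mm across, 85 mm high; origin under its middle.
- driver: Bystander: screwdriver lying on the bench, about 200 mm long, pointing roughly away from the robot; its origin is about its middle, on the bench.
Things that resemble listed ones, but are neither listed nor needed, are in the scene too. Of the things like the template, leave any that is green or pink; of the rest the larger one is meant.

How it is judged:
On the way:
1. the template rides on the pin: touching the jig, underside at the hole 4 to 12 mm above the base, near level, the hole within 60 mm of the slot's middle and its long edge within 8 mm of the fence (contact force between template and jig above 0.3 N and z of hole in the frame of slot between 0.004 and 0.012 m and angle between template's own z axis and vertical below 0.15 rad and horizontal distance between hole and slot below 0.06 m and x of hole in the frame of slot above -0.008 m), for 0.2 s.
At the end, for the whole second after the job is handed in: The template lies flat (within 0.03 rad, underside within 2 mm of the base's upper face) on the jig with the pin in its hole (hole within 3 mm of the slot's line and 16 mm of its middle), its long edge along the fence within 0.06 rad, at rest and let go (z of hole in the frame of slot between -0.003 and 0.002 m and x of hole in the frame of slot between -0.003 and 0.003 m and y of hole in the frame of slot between -0.016 and 0.016 m and angle between template's own z axis and vertical below 0.03 rad and angle between the y axis of template and the y axis of jig, either way round below 0.06 rad and linear speed of template below 0.01 m/s and contact force between template and the fingers below 0.05 N); the robot touches nothing.
It fails at once if the template presses on the jig with more than 40 N (contact force between template and jig above 40 N).
It fails at once if the jar or the screwdriver is moved by more than 30 mm (distance of any of jar, driver from where it was at the start of the episode above 0.03 m).
It also fails if it takes over 69 s, if anything falls off the work surface, if the arm or the gripper's body presses on something with over 40 N, if the wrist force passes 120 N, or if a joint passes its speed limit or range.

ROBOT

A 7-joint arm with a two-finger parallel gripper is mounted at the origin on the work surface. World frame = base frame: x ahead of the robot, y to its left, z up, the work surface at z = 0. Lengths are in m, angles in rad, forces in N, time in s.
With the tool pointing down it reaches from about 0.425 to 0.925 m from the base axis. Payload 6.8 kg.
Tool frame: the origin (TCP) lies between the finger pads; the fingertips stand 14 mm ahead of it and the grasp point (between the pads) lies 5 mm behind it; z points along the fingers, y is the line along which they close (so a half turn about z gives the same grasp; the last joint's range is limited). The gripper opens to 85 mm and grips with 20 to 120 N. Pads are 22 mm wide; open, the fingers measure 114 mm over their backs; the gripper's body (76 mm by 85 mm) begins 54 mm behind the grasp point. The pads swing forward as they close: fully open they stand 13 mm farther back than shut.
Start: joints at [-1.288, 0.477, 0.022, 1.555, -0.011, 1.109, -0.083], TCP at [0.257, 0.624, 0.211] pointing down, gripper open.
Joint ranges: [-2.96, 2.96], [-0.34, 2.1], [-1.41, 1.46], [0.24, 2.44], [-1.37, 4.51], [0.17, 1.92], [-2.96, 2.96]. Speed limits (rad/s): [2.39, 2.39, 3.14, 3.14, 3.14, 3.14, 3.14].

INTERFACE

Orientations are given as a rotation vector (axis times angle).
In Python, from bench import r, eyes, ticket gives the robot as it stands. The module is installed in compiled form; this text tells all that it offers.
- The arm moves only by the tool arm_command, never from a script. Its argument "plan" is text: rows parted by semicolons, each of 4 numbers parted by spaces: the shift along the tool's x, y, z in m, then the turn about the tool's z in degrees. In form: tx ty tz yaw; .... A call has 1 to 20 rows; each row shifts and turns the commanded pose from where the row before left it, along the tool's axes as they then stand; what a row does not reach is not made up. A row lasts 1/8 s, in which the tool goes at most 62.5 mm and 10.7 degrees, less where a joint would pass 70% of its speed; a pose out of reach is approached as far as the arm can. A call is refused whole if a number of a shift passes 0.0625 or a number of a turn 10.7, either way. A call with a gripper value outside its range is refused whole. "hand" is the closure, from -1 (fully open) to 1 (shut), set as the call begins (left out, the last holds). The fingers move at their own pace and stop on an object; "grip_force" is the grip in N (left out, the last holds). Time passes only in rows, so rows that do not move let the fingers close. It gives the time, the measured TCP pose, the force, the opening and the grip force at its end, in the units of the state.
- r.get_obs(): the state, without advancing time (a new reading comes with each control period).
- eyes.grab_frame(name): name is "scene" or "top" or "wrist"; returns (picture, depth): 384x512x3 uint8, red, green, blue; 384x512 float32, m along the optical axis (not along the pixel's ray), 0 where there is no reading.
- eyes.calibration(name): a dict with "fov_y" (degrees; the focal length in pixels is half the picture's height over the tangent of half this angle, whatever the lens; pixels are square), "cx", "cy" (the principal point, pixels), "origin" and "attitude" of the camera in the world; the wrist camera has in their place "tool_from_camera" (4x4, takes a point from camera to tool coordinates, whose origin is the TCP and whose axes are the flange's). Camera axes: x right, y up, looking along -z (the intrinsics and any distortion apply to the point x, -y, -z); pixel columns grow to the right and rows downward; lengths in m; the calibration is good to about 2 mm. A picture is of the moment at which its call begins: read the wrist's pose just before it. calibration takes no time and is no camera call.
- ticket.hand_in(): hands the job in; it is judged then, once.
The state is a dict: "clock": time; "joints": joint angles; "qvel": joint speeds; "tau": joint torques, N m; "tcp_pos": TCP position; "orientation": TCP orientation; "contact_force": force on the tool from outside, world axes, zero at the start; "moment": the same for the moment, N m; "grip_width": finger opening in m; "gripper_force": force on a finger pad.
Only numpy, scipy, OpenCV 4.12 (cv2) and the standard library are available. Lean on these libraries where they do the work, as an engineer would, in place of code of your own. Each camera call takes 0.05 s, during which the arm holds its last target. There are 200 camera calls.

## Working session

There is one attempt and no reset: what is moved stays moved. The work goes in short steps, Python scripts to look and compute and a tool call to move; the robot and the scene stay as the last step left them, time stands still between calls to the robot, and variables do not carry over. Pictures are saved under pics/ and viewed, at most 10 in all, crops included, and the job is handed in when it is done.

Besides the shell and the picture viewer there is one more tool, called after ">>>" by a JSON object that holds its "fn" and its "kwargs". arm_command: Moves the arm, as the interface text tells. Its arguments: {"type":"object","properties":{"plan":{"type":"string"},"hand":{"type":"number"},"grip_force":{"type":"number"}},"required":["plan"]}

```bash
mkdir -p pics; python3 - <<'E'
from bench import r, eyes, ticket
import cv2, numpy as np
o=r.get_obs(); print({k:np.round(v,3) for k,v in o.items()})
for n in("scene","top"):
    p,d=eyes.grab_frame(n); cv2.imwrite(f"pics/{n}0.png",p[:,:,::-1]); np.save(f"pics/{n}0.npy",d); print(n,eyes.calibration(n))
print(eyes.calibration("wrist"))
E
```

```text
{'clock': np.float64(0.0), 'joints': array([-1.288,  0.478,  0.022,  1.556, -0.011,  1.109, -0.083]), 'qvel': array([ 0.001, -0.002, -0.   , -0.   , -0.   , -0.   ,  0.   ]), 'tau': array([ 0.0000e+00, -5.9646e+01,  1.6080e+00, -2.8121e+01,  1.2000e-02,
        9.0000e-03, -0.0000e+00]), 'tcp_pos': array([0.257, 0.623, 0.21 ]), 'orientation': array([-6.100e-01, -3.082e+00,  3.000e-03]), 'contact_force': array([ 0.462, -0.614,  0.523]), 'moment': array([0.029, 0.061, 0.02 ]), 'gripper_force': np.float64(0.0), 'grip_width': np.float64(0.086)}
scene {'fov_y': 57.59774673139355, 'cx': 262.1939723393452, 'cy': 186.19264814850274, 'origin': array([0.85706743, 0.56133375, 0.79889433]), 'attitude': array([0.25186788, 1.00012307, 2.52320184])}
top {'fov_y': 56.444603913568976, 'cx': 259.5137502383147, 'cy': 189.68151751414754, 'origin': array([ 0.30076407, -0.07013515,  0.95967724]), 'attitude': array([ 0.19509989, -0.18874736, -1.51022249])}
{'fov_y': 60.29062483068628, 'cx': 253.80539313470166, 'cy': 193.52790096437894, 'tool_from_camera': array([[-3.79872482e-04,  9.54891839e-01,  2.96953585e-01,
         7.58292811e-02],
       [ 9.99999928e-01,  3.67577296e-04,  9.72404305e-05,
        -2.96566094e-04],
       [-1.62993025e-05,  2.96953601e-01, -9.54891909e-01,
        -1.62572165e-01],
       [ 0.00000000e+00,  0.00000000e+00,  0.00000000e+00,
         1.00000000e+00]])}
```

View pics/top0.png

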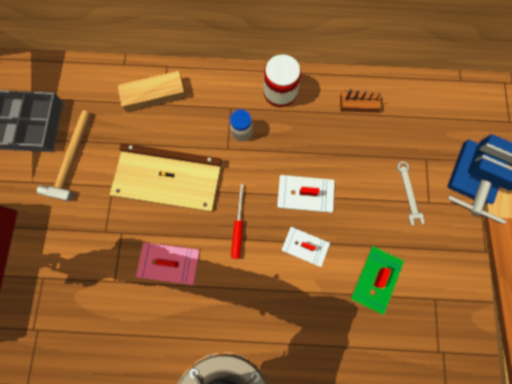

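View pics/scene0.png

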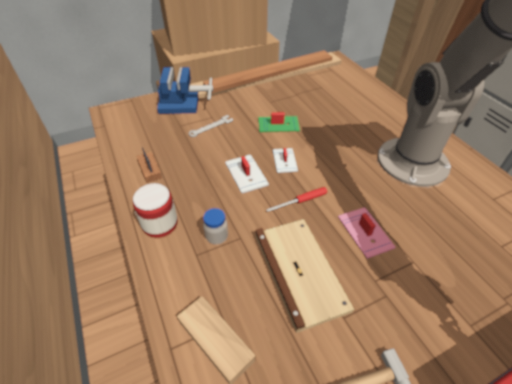

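The top view shows four template-like plates: white large (306,194), white small (306,246), pink (168,263) and green (378,280). The large white one at (306,194) fits, since it is neither green nor pink and is the larger of the rest. The jig is at (167,178) with its fence on the upper, far side, the jar is at (241,124) and the screwdriver is at (238,222).

```bash
cat > h.py <<'E'
import numpy as np, cv2
from scipy.spatial.transform import Rotation as R
from bench import r, eyes, ticket
def pose(n,o=None):
    c=eyes.calibration(n)
    if n!="wrist": return R.from_rotvec(c["attitude"]).as_matrix(),c["origin"],c
    o=o or r.get_obs(); T=np.eye(4); T[:3,:3]=R.from_rotvec(o["orientation"]).as_matrix(); T[:3,3]=o["tcp_pos"]
    T=T@c["tool_from_camera"]; return T[:3,:3],T[:3,3],c
def rays(px,P):
    A,t,c=P; f=192/np.tan(np.radians(c["fov_y"]/2)); px=np.atleast_2d(px).astype(float)
    return np.c_[(px[:,0]-c["cx"])/f,-(px[:,1]-c["cy"])/f,-np.ones(len(px))]@A.T,t
def atz(px,z,P):      # pixels -> world points on plane z
    d,t=rays(px,P); return t+d*((z-t[2])/d[:,2])[:,None]
def cloud(d,P):       # depth picture -> world points HxWx3
    v,u=np.mgrid[:384,:512]; q,t=rays(np.c_[u.ravel(),v.ravel()],P)
    return (t+q*d.ravel()[:,None]).reshape(384,512,3)
def proj(X,P):
    A,t,c=P; f=192/np.tan(np.radians(c["fov_y"]/2)); q=(np.atleast_2d(X)-t)@A
    return np.c_[c["cx"]-f*q[:,0]/q[:,2],c["cy"]+f*q[:,1]/q[:,2]]
def rect(m,z,P):      # mask -> min-area rectangle in world xy at height z
    n,l,s,c=cv2.connectedComponentsWithStats(m.astype(np.uint8)); k=1+s[1:,4].argmax()
    v,u=np.nonzero(l==k); w=atz(np.c_[u,v],z,P)[:,:2]
    return cv2.minAreaRect((w*1000).astype(np.float32))
E
python3 - <<'E'
from h import *
p=cv2.imread("pics/top0.png");d=np.load("pics/top0.npy");P=pose("top");W=cloud(d,P)
h=cv2.cvtColor(p,cv2.COLOR_BGR2HSV)
for n,(u,v) in dict(plate=(290,185),bench=(260,180),jig=(150,190),fence=(170,153),grip=(310,191),jar=(241,117),driver=(238,230)).items(): print(n,W[v,u].round(3),h[v,u])
def sub(m,a):
    k=np.zeros(m.shape,bool);x0,y0,x1,y1=a;k[y0:y1,x0:x1]=1;return m&k
S,V=h[:,:,1],h[:,:,2]
print("plate",rect(sub((S<50)&(V>150),(265,165,350,222)),.006,P))
print("jig",rect(sub((W[:,:,2]>.012)&(d>0),(100,135,232,220)),.018,P))
print("small",rect(sub((S<50)&(V>150),(275,222,340,270)),.006,P))
a=cv2.resize(p[165:275,265:350],None,fx=5,fy=5,interpolation=2);b=cv2.resize(p[135:220,100:230],(390,255),interpolation=2)
b=cv2.copyMakeBorder(b,0,a.shape[0]-255,0,0,0)
cv2.imwrite("pics/c0.png",np.hstack([a[:,:405],b])[:600])
E
```

```text
plate [ 0.558 -0.143  0.006] [ 51  11 241]
bench [ 0.57 -0.06 -0.  ] [ 15 185 193]
jig [0.52  0.236 0.019] [ 25 126 235]
fence [0.623 0.19  0.035] [ 11 203 102]
grip [ 0.532 -0.192  0.054] [  1 255 229]
jar [ 0.718 -0.001  0.083] [107 238 182]
driver [ 0.424 -0.01   0.025] [  2 255 233]
plate ((536.9901123046875, -186.966796875), (150.52999877929688, 90.2933349609375), 87.58423614501953)
jig ((562.94580078125, 201.13134765625), (288.7333679199219, 151.5831298828125), 83.84146881103516)
small ((392.89068603515625, -189.3866424560547), (111.19820404052734, 66.72227478027344), 70.09097290039062)
```

View pics/c0.png

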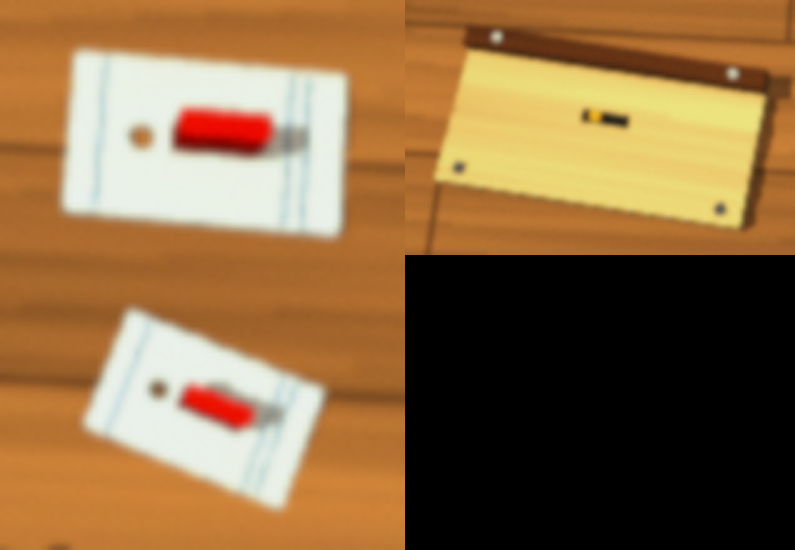

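The crop shows the large plate at left, 150x90 mm by measurement and so the template, with its hole left of the red grip. On the right is the jig, with its black slot at about (605,118) and a brass tint at the slot's left end. I'll swing toward the jig now and take a wrist look on the way.

>>> {"fn": "arm_command", "kwargs": {"plan": "-0.03 0 0 2.5;-0.06 0 -0.005 5.1;-0.06 0 -0.005 5.1;-0.06 0 -0.005 5.1;-0.06 -0.01 -0.005 5.1;-0.06 -0.01 0 5.1;-0.06 -0.01 0 5.1;-0.06 -0.01 0 5.1;-0.06 -0.01 0 5.1;-0.03 -0.01 0 2.6;0 0 0 0;0 0 0 0;0 0 0 0"}}

```text
clock: 1.72
tcp_pos: [0.5944, 0.2327, 0.2305]
orientation: [-1.759, -2.602, -0.0]
contact_force: [-0.1, 0.8, -0.4]
grip_width: 0.0853
gripper_force: 0.0
```

```bash
python3 - <<'E'
from h import *
o=r.get_obs();P=pose("wrist",o);p,d=eyes.grab_frame("wrist")
cv2.imwrite("pics/w1.png",p[:,:,::-1]);np.save("pics/w1.npy",d)
print(o["clock"],o["tcp_pos"].round(4),o["orientation"].round(4),abs(o["qvel"]).max(),proj([[.563,.2,.018],[.565,.19,.018]],P))
W=cloud(d,P);h=cv2.cvtColor(p,cv2.COLOR_RGB2HSV)
y=(h[:,:,0]>18)&(h[:,:,0]<32)&(h[:,:,1]>60)&(h[:,:,2]>140)&(abs(W[:,:,2]-.018)<.006)
rc=rect(y,.018,P);print(rc,cv2.boxPoints(rc).round(1).tolist())
p0=cv2.imread("pics/top0.png");d0=np.load("pics/top0.npy");P0=pose("top");W0=cloud(d0,P0);h0=cv2.cvtColor(p0,cv2.COLOR_BGR2HSV)
y0=(h0[:,:,0]>18)&(h0[:,:,0]<32)&(h0[:,:,1]>60)&(h0[:,:,2]>140)&(abs(W0[:,:,2]-.018)<.006)
print("top",rect(y0,.018,P0))
E
```

```text
1.725 [0.5944 0.2327 0.2305] [-1.7587e+00 -2.6021e+00 -4.0000e-04] 0.004518981095341023 [[218.68084866 175.38925966]
 [217.36122115 183.66292369]]
((549.1050415039062, 197.94395446777344), (278.15423583984375, 123.69139862060547), 83.83391571044922) [[472.70001220703125, 66.30000305175781], [595.7000122070312, 53.0], [625.5, 329.6000061035156], [502.6000061035156, 342.8999938964844]]
top ((550.291015625, 198.6121826171875), (280.9640808105469, 127.0933609008789), 83.89289093017578)
```

View pics/w1.png

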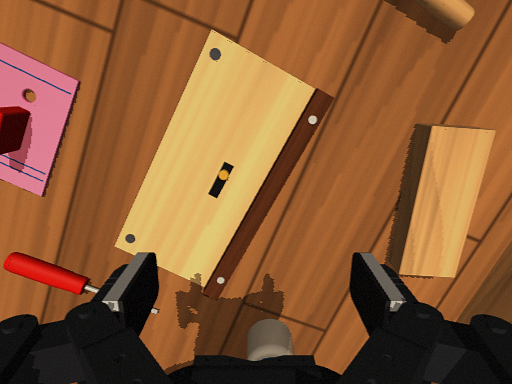

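The wrist view shows the jig with its slot centred near (221,180) and the brass pin at about (223,175). The fence is the dark bar on the right, from (318,100) to (212,290). I'll measure the slot and pin, then go on to the template.

```bash
python3 - <<'E'
from h import *
p=cv2.imread("pics/w1.png");P=pose("wrist");h=cv2.cvtColor(p,cv2.COLOR_BGR2HSV)
b=np.zeros((384,512),bool);b[155:205,200:240]=1
dark=b&(h[:,:,2]<90);pin=b&(h[:,:,1]>190)&(h[:,:,2]>150)
v,u=np.nonzero(dark|pin);v2,u2=np.nonzero(pin)
print(cv2.minAreaRect((atz(np.c_[u,v],.018,P)[:,:2]*1000).astype(np.float32)))
print(len(u2),atz([[u2.mean(),v2.mean()]],.025,P))
a=np.radians(-6.13);X=np.array([np.cos(a),np.sin(a)]);Y=np.array([-X[1],X[0]])
print("slot from rect",np.array([.5503,.1986])+.01875*X)
# cmd: world targets in tool axes
o=r.get_obs();T=R.from_rotvec(o["orientation"]).as_matrix();print(T.round(3))
a=np.radians(-2.42);g=np.array([.537,-.187])+-.005*np.array([-np.sin(a),np.cos(a)]);print("grip",g)
d=np.r_[g-o["tcp_pos"][:2],0];print(T.T@d, "tool y ang",np.degrees(np.arctan2(T[1,1],T[0,1])))
E
```

```text
((566.8240966796875, 195.55023193359375), (43.12569808959961, 11.007281303405762), 84.45487213134766)
76 [[0.56762424 0.2045362  0.025     ]]
slot from rect [0.56894279 0.19659779]
[[-0.373  0.928 -0.   ]
 [ 0.928  0.373  0.001]
 [ 0.001 -0.    -1.   ]]
grip [ 0.53678888 -0.19199554]
[-3.72401237e-01 -2.11735419e-01 -2.08965472e-04] tool y ang 21.878148451799287
```

>>> {"fn": "arm_command", "kwargs": {"plan": "-0.02 -0.012 0 0;-0.048 -0.027 0 0;-0.048 -0.027 0 0;-0.048 -0.027 0 0;-0.048 -0.027 0 0;-0.048 -0.027 0 0;-0.048 -0.027 -0.01 0;-0.044 -0.026 -0.01 0;-0.02 -0.012 -0.02 8.1;0 0 -0.01 8.1;0 0 0.02 8.1;0 0 0.05 0;0 0 0.03 0;0 0 0 0;0 0 0 0"}}

```text
clock: 3.65
tcp_pos: [0.5361, -0.1944, 0.1821]
orientation: [2.271, 2.169, 0.001]
contact_force: [0.2, -0.1, 0.9]
grip_width: 0.0857
gripper_force: 0.0
```

```bash
python3 - <<'E'
from h import *
o=r.get_obs();P=pose("wrist",o);p,d=eyes.grab_frame("wrist")
cv2.imwrite("pics/w2.png",p[:,:,::-1]);np.save("pics/w2.npy",d)
print(o["clock"],o["tcp_pos"].round(4),abs(o["qvel"]).max())
W=cloud(d,P);h=cv2.cvtColor(p,cv2.COLOR_RGB2HSV)
T=R.from_rotvec(o["orientation"]).as_matrix();print("tool y ang",np.degrees(np.arctan2(T[1,1],T[0,1])))
red=((h[:,:,0]<8)|(h[:,:,0]>172))&(h[:,:,1]>150)&(W[:,:,2]>.047)&(W[:,:,2]<.06)
print("grip top",red.sum(),rc:=rect(red,.052,P))
w=(h[:,:,1]<60)&(h[:,:,2]>100)&(abs(W[:,:,2]-.006)<.006)
print("plate",rect(w,.006,P))
g=np.r_[np.array(rc[0])/1000,0]
print("shift tool",T.T@(g-np.r_[o["tcp_pos"][:2],0]))
E
```

```text
3.65 [ 0.5361 -0.1944  0.1821] 0.015344962975480873
tool y ang -2.6324592486854694
grip top 855 ((536.433837890625, -192.3348846435547), (49.712066650390625, 14.617932319641113), 87.76821899414062)
plate ((536.7494506835938, -188.31045532226562), (149.49246215820312, 89.93843078613281), 87.78429412841797)
shift tool [ 2.05690130e-03  2.65767649e-04 -4.90572102e-07]
```

View pics/w2.png

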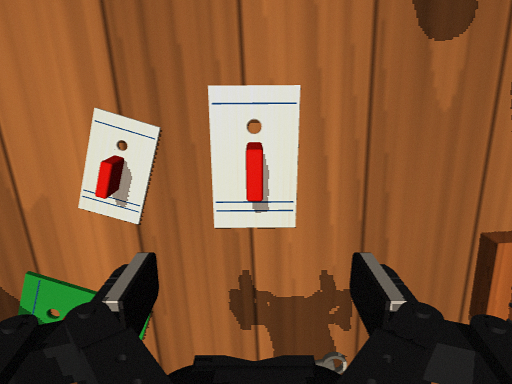

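The wrist view shows the large template centred at (254,155), with its hole at (254,127) and its grip between the fingers' line. The alignment is within 2 mm, so I descend and grasp.

>>> {"fn": "arm_command", "kwargs": {"plan": "0.002 0 0.04 -0.3;0 0 0.05 0;0 0 0.04 0;0 0 0.023 0;0 0 0 0;0 0 0 0", "hand": -1}}

```text
clock: 4.45
tcp_pos: [0.5373, -0.1921, 0.0294]
orientation: [2.264, 2.175, 0.002]
contact_force: [1.0, -0.1, 0.9]
grip_width: 0.0853
gripper_force: 0.0
```

>>> {"fn": "arm_command", "kwargs": {"plan": "0 0 0 0;0 0 0 0;0 0 0 0;0 0 0 0;0 0 0 0;0 0 0 0;0 0 0 0;0 0 0 0", "hand": 1, "grip_force": 60}}

```text
clock: 5.45
tcp_pos: [0.5363, -0.1915, 0.0282]
orientation: [2.265, 2.176, 0.001]
contact_force: [-0.6, 1.1, 5.4]
grip_width: 0.0131
gripper_force: 58.7
```

>>> {"fn": "arm_command", "kwargs": {"plan": "0 0 -0.01 0;0 0 -0.02 0;0 0 -0.035 0;0 0 -0.035 0;0 0 -0.02 0;0 0 0 0;0 0 0 0;0 0 0 0"}}

```text
clock: 6.45
tcp_pos: [0.5349, -0.1912, 0.1464]
orientation: [-2.264, -2.175, 0.002]
contact_force: [0.5, 0.7, -4.6]
grip_width: 0.013
gripper_force: 58.9
```

```bash
cat > m.py <<'E'
from h import *
def held(name):
    o=r.get_obs();P=pose("wrist",o);p,d=eyes.grab_frame("wrist");cv2.imwrite(f"pics/{name}.png",p[:,:,::-1])
    W=cloud(d,P);h=cv2.cvtColor(p,cv2.COLOR_RGB2HSV)
    zt=o["tcp_pos"][2]-.0282+.006
    w=(h[:,:,1]<60)&(h[:,:,2]>90)&(abs(W[:,:,2]-zt)<.012)
    n,l,s,c=cv2.connectedComponentsWithStats(w.astype(np.uint8));k=1+s[1:,4].argmax();w=l==k
    q=W[w];A=np.c_[q[:,:2]-q[:,:2].mean(0),np.ones(len(q))];f=np.linalg.lstsq(A,q[:,2],rcond=None)[0]
    zc=f[2];rc=rect(w,zc,P)
    cs,hi=cv2.findContours(w.astype(np.uint8),cv2.RETR_CCOMP,2)
    T=R.from_rotvec(o["orientation"]).as_matrix()
    print("clock",o["clock"],"tcp",o["tcp_pos"].round(4),"F",o["contact_force"].round(1),"yang",np.degrees(np.arctan2(T[1,1],T[0,1])).round(2))
    print("tilt dz/dx,dy",f[:2].round(4),"ztop",zc.round(4),"exp",zt.round(4),"rect",np.round(rc[0],1),np.round(rc[1],1),round(rc[2],2))
    hp=[cv2.minEnclosingCircle(c)[0] for c,i in zip(cs,hi[0]) if i[3]>=0 and 60<cv2.contourArea(c)]
    S=np.array([.568,.196]);a=np.radians(-6.13);X=np.array([np.cos(a),np.sin(a)]);J=np.c_[X,[-X[1],X[0]]]
    b=np.radians(rc[2]);b=b if rc[1][0]>rc[1][1] else b+np.pi/2
    Yt=np.array([np.cos(b),np.sin(b)]);Yt*=np.sign(Yt[1])
    hole=np.array(rc[0])/1000+.035*Yt
    print("hole world",hole.round(4),"contour holes",[ (c,atz([c],zc,P)[0].round(4)) for c in hp],"yaw vs jig deg",np.degrees(np.arctan2(-Yt[0],Yt[1])-a).round(2))
    print("hole in slot frame mm",((hole-S)@J*1000).round(1),"hole-tcp",(hole-o["tcp_pos"][:2]).round(4))
    return o,T,J,S,hole
E
python3 - <<'E'
from m import *
o,T,J,S,hole=held("w3")
E
```

```text
clock 6.45 tcp [ 0.5349 -0.1912  0.1464] F [ 0.5  0.7 -4.6] yang -2.29
tilt dz/dx,dy [-0.0052 -0.0013] ztop 0.1234 exp 0.1242 rect [ 534.9 -177.7] [128.   89.9] 87.68
hole world [ 0.5363 -0.1427] contour holes [((253.5, 158.5), array([ 0.5361, -0.1524,  0.1234])), ((253.5, 119.0), array([ 0.537 , -0.1305,  0.1234]))] yaw vs jig deg 3.81
hole in slot frame mm [   4.7 -340.1] hole-tcp [0.0015 0.0485]
```

View pics/w3.png

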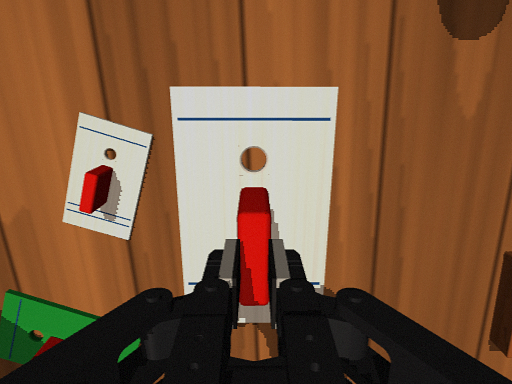

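The wrist view shows the template held level, with its hole at (253,158), 39 mm from the TCP along the template's y axis. I'll carry it to above the jig, with the hole about 24 mm past the pin and 4 mm short of the fence.

>>> {"fn": "arm_command", "kwargs": {"plan": "0 0 0 1.9;0 0 0 1.9;0.01 0 0 0;0.02 0 0 0;0.03 -0.002 0 0;0.035 -0.002 0 0;0.04 -0.002 0 0;0.04 -0.002 0 0;0.04 -0.002 0 0;0.04 -0.002 0 0;0.04 0 0 0;0.035 0 0 0;0.025 0 0 0;0.016 0 0 0;0.01 0 0 0;0 0 0 0;0 0 0.02 0;0 0 0.025 0;0 0 0 0;0 0 0 0"}}

```text
clock: 9.0
tcp_pos: [0.565, 0.1879, 0.1036]
orientation: [2.337, 2.098, 0.001]
contact_force: [0.1, -0.1, -3.5]
grip_width: 0.0131
gripper_force: 59.1
```

```bash
python3 - <<'E'
from m import *
o,T,J,S,hole=held("w4")
a=np.degrees(np.arctan2(T[1,1],T[0,1]));print("TCP slot frame",((o["tcp_pos"][:2]-S)@J*1000).round(1),T[:,2].round(4))
E
```

```text
clock 9.0 tcp [0.565  0.1879 0.1036] F [ 0.1 -0.1 -3.5] yang -6.17
tilt dz/dx,dy [-0.0023 -0.0011] ztop 0.0806 exp 0.0814 rect [566.1 201.4] [127.9  89.9] 83.78
hole world [0.5699 0.2362] contour holes [((253.13461303710938, 159.0), array([0.5687, 0.2262, 0.0806])), ((253.5, 119.0), array([0.5714, 0.2483, 0.0806]))] yaw vs jig deg -0.09
hole in slot frame mm [-2.4 40.2] hole-tcp [0.0049 0.0483]
TCP slot frame [-2.1 -8.4] [ 0.001  0.    -1.   ]
```

View pics/w4.png

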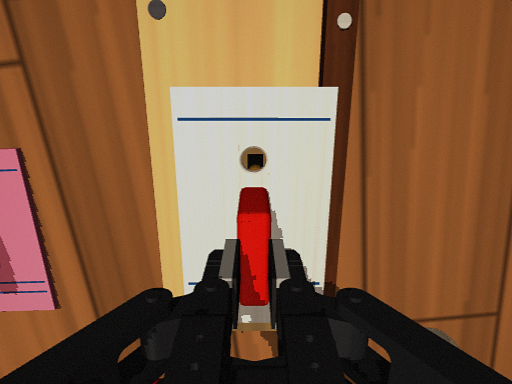

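The wrist view shows the template over the jig and parallel to the fence, with the slot's end visible through the hole at (254,160). I'll back off 3 mm from the fence and descend to just above the pin.

>>> {"fn": "arm_command", "kwargs": {"plan": "0 -0.003 0.012 0;0 0 0.015 0;0 0 0.012 0;0 0 0.006 0;0 0 0 0;0 0 0 0;0 0 0 0"}}

```text
clock: 9.93
tcp_pos: [0.5617, 0.1891, 0.0582]
orientation: [2.336, 2.1, 0.001]
contact_force: [0.7, -0.3, -4.0]
grip_width: 0.013
gripper_force: 59.1
```

>>> {"fn": "arm_command", "kwargs": {"plan": "0 0 0.001 0;0 0 0.001 0;0 0 0.001 0;0 0 0.001 0;0 0 0 0;0 0 0 0"}}

```text
clock: 10.68
tcp_pos: [0.5614, 0.189, 0.0537]
orientation: [-2.336, -2.1, -0.0]
contact_force: [-0.3, -0.1, -3.9]
grip_width: 0.0132
gripper_force: 59.1
```

>>> {"fn": "arm_command", "kwargs": {"plan": "0 0 0.001 0;0 0 0.0005 0;0 0 0 0;0 0 0 0"}}

```text
clock: 11.18
tcp_pos: [0.5618, 0.1886, 0.053]
orientation: [2.337, 2.1, 0.001]
contact_force: [-2.1, -1.5, 5.2]
grip_width: 0.0133
gripper_force: 60.3
```

>>> {"fn": "arm_command", "kwargs": {"plan": "0 0 0.001 0;0 0 0 0;0 0 0 0"}}

```text
clock: 11.55
tcp_pos: [0.5621, 0.1883, 0.0528]
orientation: [2.337, 2.099, 0.002]
contact_force: [-3.4, -3.8, 12.5]
grip_width: 0.0132
gripper_force: 61.2
```

The template is on the pin with about 16 N, so I ease off to roughly 6 N and move toward the fence.

>>> {"fn": "arm_command", "kwargs": {"plan": "0 0 -0.0013 0;0 0.001 0 0;0 0.001 0 0;0 0.001 0 0;0 0 0 0;0 0 0 0"}}

```text
clock: 12.3
tcp_pos: [0.5631, 0.1882, 0.053]
orientation: [-2.335, -2.099, 0.003]
contact_force: [-6.4, -1.8, 11.3]
grip_width: 0.013
gripper_force: 61.1
```

>>> {"fn": "arm_command", "kwargs": {"plan": "0 0.001 0 0;0 0.0005 0 0;0 0 0 0;0 0 0 0"}}

```text
clock: 12.8
tcp_pos: [0.5638, 0.188, 0.053]
orientation: [-2.334, -2.099, 0.005]
contact_force: [-8.3, -3.2, 12.9]
grip_width: 0.0134
gripper_force: 61.5
```

>>> {"fn": "arm_command", "kwargs": {"plan": "0 0 -0.001 0;0 0 0 0;0 0 0 0"}}

```text
clock: 13.18
tcp_pos: [0.566, 0.1886, 0.0532]
orientation: [2.336, 2.1, 0.0]
contact_force: [-0.5, 0.1, -2.8]
grip_width: 0.0129
gripper_force: 59.2
```

```bash
python3 - <<'E'
from m import *
o,T,J,S,hole=held("w5");print(T[:,2].round(4),o["moment"].round(2))
print("TCP slot frame",((o["tcp_pos"][:2]-S)@J*1000).round(1))
E
```

```text
clock 13.175 tcp [0.566  0.1886 0.0532] F [-0.5  0.1 -2.8] yang -6.09
tilt dz/dx,dy [-0.0043  0.002 ] ztop 0.0304 exp 0.031 rect [567.2 202.4] [128.2  90.3] 83.97
hole world [0.5708 0.2372] contour holes [((253.15383911132812, 158.5), array([0.5697, 0.2272, 0.0304])), ((253.0, 119.0), array([0.5719, 0.2491, 0.0304]))] yaw vs jig deg 0.1
hole in slot frame mm [-1.6 41.2] hole-tcp [0.0049 0.0486]
[ 2.e-04 -1.e-04 -1.e+00] [ 0.02  0.13 -0.  ]
TCP slot frame [-1.2 -7.6]
```

>>> {"fn": "arm_command", "kwargs": {"plan": "0 0.001 0 0;0 0.001 0 0;0 0 0 0;0 0 0 0"}}

```text
clock: 13.72
tcp_pos: [0.5668, 0.1885, 0.0532]
orientation: [-2.335, -2.1, 0.002]
contact_force: [-5.4, -0.3, -0.8]
grip_width: 0.0128
gripper_force: 59.6
```

>>> {"fn": "arm_command", "kwargs": {"plan": "0 0.0005 0.0002 0;0 0.0005 0 0;0 0 0 0;0 0 0 0"}}

```text
clock: 14.22
tcp_pos: [0.5671, 0.1884, 0.0532]
orientation: [-2.334, -2.099, 0.004]
contact_force: [-7.6, 1.5, 3.1]
grip_width: 0.013
gripper_force: 60.1
```

The fence contact is confirmed at about 7 N sideways and 7 N down. Now I slide along the fence toward -y.

>>> {"fn": "arm_command", "kwargs": {"plan": "-0.002 0 0 0;-0.002 0 0 0;-0.002 0 0 0;-0.002 0 0 0;-0.002 0 0 0;-0.002 0 0 0;0 0 0 0"}}

```text
clock: 15.1
tcp_pos: [0.5664, 0.1771, 0.0527]
orientation: [-2.334, -2.1, 0.002]
contact_force: [-4.7, 2.2, -3.2]
grip_width: 0.0128
gripper_force: 59.1
```

>>> {"fn": "arm_command", "kwargs": {"plan": "-0.002 0 0 0;-0.002 0 0 0;-0.001 0 0 0;0 0 0 0"}}

```text
clock: 15.6
tcp_pos: [0.5659, 0.1722, 0.0528]
orientation: [-2.334, -2.1, 0.002]
contact_force: [-4.8, 2.6, -3.7]
grip_width: 0.0128
gripper_force: 59.1
```

>>> {"fn": "arm_command", "kwargs": {"plan": "-0.001 0 0.0005 0;-0.001 0 0.0002 0;-0.001 0 0 0;0 0 0 0"}}

```text
clock: 16.1
tcp_pos: [0.5656, 0.1697, 0.0522]
orientation: [-2.334, -2.1, 0.001]
contact_force: [-4.4, 4.1, -2.2]
grip_width: 0.0131
gripper_force: 59.2
```

>>> {"fn": "arm_command", "kwargs": {"plan": "-0.001 0 0 0;-0.001 0 0 0;0 0 0 0"}}

```text
clock: 16.48
tcp_pos: [0.5654, 0.1676, 0.0522]
orientation: [-2.334, -2.1, 0.001]
contact_force: [-4.0, 4.1, -3.0]
grip_width: 0.0129
gripper_force: 59.1
```

>>> {"fn": "arm_command", "kwargs": {"plan": "-0.001 0 0.0005 0;-0.001 0 0.0003 0;0 0 0 0;0 0 0 0"}}

```text
clock: 16.98
tcp_pos: [0.5653, 0.1662, 0.0517]
orientation: [-2.333, -2.1, -0.0]
contact_force: [-5.9, 4.7, -1.0]
grip_width: 0.0131
gripper_force: 59.4
```

>>> {"fn": "arm_command", "kwargs": {"plan": "-0.001 0 0.0002 0;-0.001 0 0 0;0 0 0 0;0 0 0 0"}}

```text
clock: 17.48
tcp_pos: [0.5649, 0.1633, 0.0511]
orientation: [-2.334, -2.1, 0.002]
contact_force: [-3.9, 2.9, -3.2]
grip_width: 0.0126
gripper_force: 59.1
```

```bash
python3 - <<'E'
from m import *
o,T,J,S,hole=held("w6");print(T[:,2].round(4),o["moment"].round(2))
print("TCP slot frame",((o["tcp_pos"][:2]-S)@J*1000).round(1))
p=cv2.imread("pics/w6.png");cv2.imwrite("pics/w6c.png",cv2.resize(p[80:340,150:360],None,fx=2.2,fy=2.2,interpolation=2))
E
```

```text
clock 17.475 tcp [0.5649 0.1633 0.0511] F [-3.9  2.9 -3.2] yang -6.04
tilt dz/dx,dy [-0.029   0.0312] ztop 0.0291 exp 0.0289 rect [564.8 178. ] [128.8  90.6] 83.93
hole world [0.5685 0.2128] contour holes [((251.38888549804688, 156.5), array([0.5677, 0.2034, 0.0291])), ((251.0, 117.0), array([0.5698, 0.2251, 0.0291]))] yaw vs jig deg 0.06
hole in slot frame mm [-1.3 16.8] hole-tcp [0.0035 0.0495]
[-2.e-03  7.e-04 -1.e+00] [0.79 1.17 0.02]
TCP slot frame [  0.4 -32.8]
```

View pics/w6c.png

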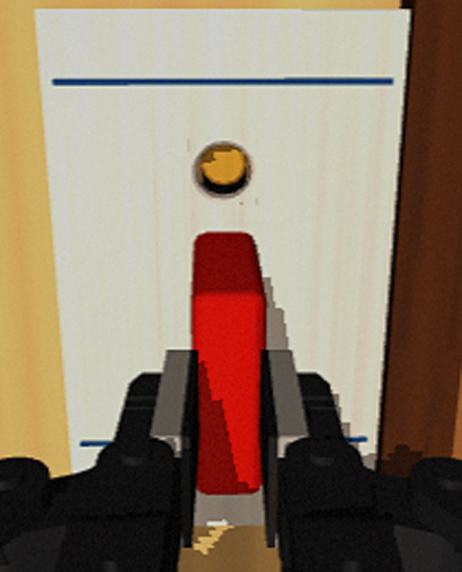

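The crop shows the brass pin inside the hole, at (223,165) against a hole centre of (222,170), so the hole is over the pin. I'll relax the fence push a little and lower gently.

>>> {"fn": "arm_command", "kwargs": {"plan": "0 -0.0005 0.0007 0;0 0 0.0007 0;0 0 0.0006 0;0 0 0 0;0 0 0 0"}}

```text
clock: 18.15
tcp_pos: [0.5644, 0.1632, 0.0494]
orientation: [-2.334, -2.1, 0.002]
contact_force: [-5.6, 1.1, 0.4]
grip_width: 0.013
gripper_force: 59.6
```

>>> {"fn": "arm_command", "kwargs": {"plan": "0 0 0.0005 0;0 0 0.0005 0;0 0 0 0;0 0 0 0"}}

```text
clock: 18.65
tcp_pos: [0.5643, 0.1632, 0.0485]
orientation: [-2.334, -2.1, 0.002]
contact_force: [-7.6, 2.4, 0.9]
grip_width: 0.0128
gripper_force: 59.8
```

>>> {"fn": "arm_command", "kwargs": {"plan": "0 -0.001 0 0;0 -0.0003 0.0005 0;0 0 0.0005 0;0 0 0 0;0 0 0 0"}}

```text
clock: 19.27
tcp_pos: [0.564, 0.1635, 0.0478]
orientation: [-2.335, -2.1, -0.001]
contact_force: [-5.7, 3.0, 1.4]
grip_width: 0.0134
gripper_force: 59.8
```

>>> {"fn": "arm_command", "kwargs": {"plan": "0 0 0.0005 0;0 0 0.0005 0;0 0 0 0;0 0 0 0"}}

```text
clock: 19.77
tcp_pos: [0.564, 0.164, 0.047]
orientation: [-2.334, -2.1, -0.001]
contact_force: [-6.3, 4.1, 3.9]
grip_width: 0.0132
gripper_force: 60.1
```

>>> {"fn": "arm_command", "kwargs": {"plan": "0.0005 -0.0005 0 0;0.0003 0 0.0005 0;0 0 0.0005 0;0 0 0 0;0 0 0 0"}}

```text
clock: 20.4
tcp_pos: [0.5637, 0.1645, 0.0462]
orientation: [-2.335, -2.1, -0.001]
contact_force: [-6.3, 3.6, 4.3]
grip_width: 0.0132
gripper_force: 60.3
```

```bash
python3 - <<'E'
from m import *
o,T,J,S,hole=held("w7");print(T[:,2].round(4),o["moment"].round(2))
E
```

```text
clock 20.4 tcp [0.5637 0.1645 0.0462] F [-6.3  3.6  4.3] yang -6.05
tilt dz/dx,dy [-0.0004  0.0003] ztop 0.0234 exp 0.024 rect [565. 178.] [127.8  90.2] 83.89
hole world [0.5687 0.2128] contour holes [((253.46153259277344, 158.5), array([0.5675, 0.2031, 0.0234])), ((254.0, 118.5), array([0.5702, 0.2252, 0.0234]))] yaw vs jig deg 0.02
hole in slot frame mm [-1.1 16.8] hole-tcp [0.005  0.0484]
[-3.0e-04  1.4e-03 -1.0e+00] [ 0.72  1.36 -0.04]
```

The template is now flat, with its top at 24 mm. I'll release by opening only part way, to stay clear of the fence, and then rise.

>>> {"fn": "arm_command", "kwargs": {"plan": "0 0 0 0;0 0 0 0;0 0 0 0;0 0 0 0", "hand": 0.2, "grip_force": 20}}

```text
clock: 20.95
tcp_pos: [0.5643, 0.1632, 0.0457]
orientation: [2.336, 2.1, 0.001]
contact_force: [0.6, 0.5, -0.6]
grip_width: 0.0341
gripper_force: 0.0
```

>>> {"fn": "arm_command", "kwargs": {"plan": "0 0 -0.005 0;0 0 -0.015 0;0 0 -0.03 0;0 0 -0.04 0;0 0 -0.04 0;0 0 -0.02 0;0 0 0 0;0 0 0 0;0 0 0 0"}}

```text
clock: 22.08
tcp_pos: [0.5631, 0.1631, 0.1945]
orientation: [-2.336, -2.1, 0.003]
contact_force: [-0.3, -1.2, 0.3]
grip_width: 0.0339
gripper_force: 0.0
```

```bash
python3 - <<'E'
from h import *
o=r.get_obs();P=pose("wrist",o);p,d=eyes.grab_frame("wrist")
W=cloud(d,P);h=cv2.cvtColor(p,cv2.COLOR_RGB2HSV)
w=(h[:,:,1]<60)&(h[:,:,2]>90)&(abs(W[:,:,2]-.024)<.008)
n,l,s,c=cv2.connectedComponentsWithStats(w.astype(np.uint8));w=l==1+s[1:,4].argmax()
q=W[w];print(np.linalg.lstsq(np.c_[q[:,:2]-q[:,:2].mean(0),np.ones(len(q))],q[:,2],rcond=None)[0].round(4))
rc=rect(w,.024,P);print(o["clock"],o["tcp_pos"],o["grip_width"],rc)
b=np.radians(rc[2]);hole=np.array(rc[0])/1000+.035*np.array([np.cos(b),np.sin(b)])
a=np.radians(-6.13);X=np.array([np.cos(a),np.sin(a)]);print(((hole-[.568,.196])@np.c_[X,[-X[1],X[0]]]*1000).round(1))
cv2.imwrite("pics/w8.png",p[:,:,::-1])
E
```

```text
[ 0.0021 -0.0006  0.0234]
22.075 [0.56305762 0.16313921 0.19447055] 0.03394010203451149 ((563.8961791992188, 167.44845581054688), (148.80577087402344, 90.57837677001953), 83.86640167236328)
[-1.   6.2]
```

View pics/w8.png

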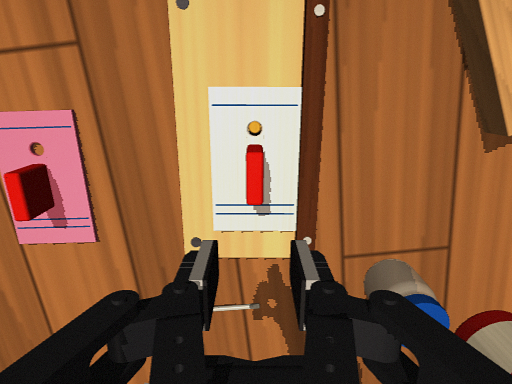

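The wrist view shows the template lying flat, with its edge along the fence at x≈301 and the brass pin in the hole at (255,128). The gripper is clear, so I hand in.

```bash
python3 -c "
from bench import ticket; print(ticket.hand_in())"
```

```text
the job is handed in; nothing more can be done
None
```

The template lies flat on the jig's base against the fence with the pin in its hole, released; I handed the job in at about 22 s, and the hand-in returned no verdict.

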